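# Seat a polisher spindle, turn its flat to the opening, hold the collar on the flat

### The job

Seat the spindle unit flat and square in the pocket of the plywood fixture and let go, then turn its shaft until the milled flat faces the gap in the fixture's wall. Then bring the collar with the thumb screw, slide it over the shaft with its screw on the flat's side, and finish while still holding it there: gripped by the robot about halfway up the flat, clear of the housing below, and drawn sideways so that the screw's tip bears lightly on the flat. Leave the other things on the bench alone.

Things in the scene. Friction and masses are not known exactly. Their poses are not given: they have to be found in the camera images.
- fixture: plywood jig fixed to the bench, 132 (x) x 98 (y) x 20 mm high; origin: centre of its underside. Open-topped rectangular pocket 104 (x) x 70 (y) mm, 12 mm deep, walls 14 mm thick, tops at z = 20 mm. The wall on its +x side has a 32 mm wide gap in the middle, for the key: the flat must finally face along the fixture's +x.
- pocket (a point): centre of the pocket's floor, 8 mm above the bench; axes as the fixture's.
- unit: loose dark steel spindle unit, 0.75 to 1 kg, upright; origin: centre of its underside. Flange 100 (x) x 66 (y) x 10 mm thick; on it a 50 x 50 mm square housing, z = 10 to 36 mm (grip it there); above it a shaft of 24 mm diameter on the unit's z axis, z = 36 to 74 mm. May be seated either way round (half a turn).
- flat (a point): centre of the shaft's milled flat, 58 mm above the unit's underside; turns with the shaft (stays where left, 0.03 N m friction). x axis: outward normal, z up. Flat 7 mm from the shaft axis (19 mm across instead of 24), 19 mm wide, from z = 42 to 74 mm of the unit. Starts 0.5 to 1.9 rad anticlockwise from above of the unit's +x. Pads closed along its normal square up on it.
- collar: loose steel shaft collar, 0.12 kg, flat on the bench; outside 44, bore 29, height 16 mm; two milled sides 24 mm long, 46 mm apart across y (grip these); origin: bore axis at the underside. Thumb screw through its +x side 8 mm up: tip (7 mm dia.) 9 mm from the bore axis. Passes over the shaft only with the screw at the flat; tip on the flat: bore axis 2 mm from the shaft axis, away from the screw.
- screw (a point): outer end of the thumb screw's head (12 mm diameter), 32 mm from the bore's axis along the collar's +x, 8 mm above its underside.
- spacer: bystander, leave alone: plain steel spacer ring with no screw, 42 mm outside, 29 mm bore, 16 mm high; origin at its underside
- jar: bystander, leave alone: glass jar with white lid, 56 mm across, 75 mm high; origin at its underside
- screwdriver: bystander, leave alone: screwdriver lying flat, about 190 mm long; origin at its underside
- punch: bystander, leave alone: steel leather punch standing on end, 24 mm across, 90 mm high; origin at its underside
- weight: bystander, leave alone: black rubber-faced weight 60 x 45 x 30 mm; origin at its underside
- stack: bystander, leave alone: cork block 70 x 50 x 20 mm; origin at its underside
Not all that is in view belongs to the job. What is shaped like the unit but purple is not meant.

How it is judged:
By the outcome, as a careful person would: the job done as asked, in the order asked, and still so for the second after the job is handed in, while the arm keeps its last pose, push and grip.
It also fails if it takes over 67 s, if anything falls off the work surface, if the arm or the gripper's body presses on something with over 40 N, if the wrist force passes 120 N, or if a joint passes its speed limit or range.

### The arm

A 6-joint arm with a two-finger parallel gripper is mounted at the origin on the work surface. World frame = base frame: x ahead of the robot, y to its left, z up, the work surface at z = 0. Lengths are in mm, angles in degrees, forces in N, time in s.
With the tool pointing down it reaches from about 350 to 850 mm from the base axis. Payload 8.1 kg.
Tool frame: the origin (TCP) lies midway between the tips of the shut fingers; the grasp point (between the pads) lies 19 mm behind it; z points along the fingers, y is the line along which they close (so a half turn about z gives the same grasp; the last joint's range is limited). The gripper opens to 85 mm and grips with 20 to 120 N. Pads are 22 mm wide; open, the fingers measure 114 mm over their backs; the gripper's body (76 mm by 85 mm) begins 54 mm behind the grasp point. The pads swing forward as they close: fully open they stand 13 mm farther back than shut.
Start: joints at [-73.19, 7.471, 85.268, -0, 87.261, -4.893], TCP at [221.903, -557.462, 231.292] pointing down, gripper open.
Joint ranges: [-169.43, 169.43], [-51.17, 129.36], [1.28, 143.12], [-76.62, 256.62], [0, 156.53], [-152.29, 152.29]. Speed limits (degrees/s): [136.94, 136.94, 159.86, 180, 180, 180].

### API

Orientations are given as [roll, pitch, yaw] about the fixed x, y, z axes, in that order (R = Rz(yaw) Ry(pitch) Rx(roll)).
In Python, from bench import sense, snapshot, camera_params, hand_in, masks_of, pinpoint gives the robot as it stands.
- The arm moves only by the tool step_arm, never from a script. Its argument "targets" is a list of rows, each an object with "angular": the turn, a rotation vector about the tool's x, y, z scaled (see below), a list of three; "dp": the shift along the tool's x, y, z scaled (see below), a list of three; "fingers": the closure, from 0 (fully open) to 1 (shut). A call has exactly 8 rows; each row is the pose to reach, as a shift and turn from the pose commanded when the call began, along the tool's axes at that moment, turning the shorter way round; what a row does not reach only later rows make up. The controller multiplies each number of a shift by 0.2 m and each number of a turn by 180 degrees. A row lasts 1/8 s, in which the tool goes at most 62.5 mm and 10.7 degrees, less where a joint would pass 70% of its speed; a pose out of reach is approached as far as the arm can. A call with a number of a shift or a turn outside -1 to 1 is refused whole. A call with a gripper value outside its range is refused whole. The fingers move at their own pace and stop on an object; "newtons" is the grip in N (left out, the last holds). Time passes only in rows, so rows that repeat a pose let the fingers close, or fill a call up. It gives the time, the measured TCP pose, the force, the opening and the grip force at its end, in the units of the state.
- sense(): the state, without advancing time (a new reading comes with each control period).
- snapshot(name): name is "side" or "top" or "wrist"; returns the picture (420x560x3 uint8, blue, green, red); there is no depth.
- camera_params(name): a dict with "vfov" (degrees; the focal length in pixels is half the picture's height over the tangent of half this angle, whatever the lens; pixels are square), "cx", "cy" (the principal point, pixels), "R" (3x3) and "t" (3): a world point X has camera coordinates R X + t. Camera axes: x right, y down, z forward; pixel columns grow to the right and rows downward; lengths in mm; the calibration is good to about 2 mm. A picture is of the moment at which its call begins: read the wrist's pose just before it. camera_params takes no time and is no camera call; for the wrist camera it gives the pose at the moment of the call.
- hand_in(): hands the job in; it is judged then, once.
Trained networks look in the newest picture that a camera, given by its name, has taken for a name from the list of things; names that differ only in an ending like _2 or _b are one class to them, and where a whole thing is asked for, a point or a joint stands for the part that bears it (a point fixed in the world has none). Each returns a list of dicts, best first, with "conf" (0 to 1); they miss things now and then, are a little off and sometimes report something else, mostly with a low value. They report only what shows in the picture. A call takes as long as a camera call. They do not tell look-alikes from the thing itself.
- masks_of(camera, label): "pixels" (420x560 bool, what is visible of it) and "at" ([column, row] in pixels, amid what is visible of it).
- pinpoint(camera, label): "at" ([column, row] in pixels: a listed point, or the origin of a listed thing).
The state is a dict: "time": time; "joint_pos": joint angles; "qd": joint speeds; "joint_efforts": joint torques, N m; "tool_pos": TCP position; "tcp_rot": TCP orientation; "ft_force": force on the tool from outside, world axes, zero at the start; "wrist_torque": the same for the moment, N m; "finger_gap": finger opening in mm; "grip_force": force on a finger pad.
Only numpy, scipy, OpenCV 4.12 (cv2) and the standard library are available. Lean on these libraries where they do the work, as an engineer would, in place of code of your own. Each camera call takes 0.05 s, during which the arm holds its last target. There are 200 camera calls.

## Working session

There is one attempt and no reset: what is moved stays moved. The work goes in short steps, Python scripts to look and compute and a tool call to move; the robot and the scene stay as the last step left them, time stands still between calls to the robot, and variables do not carry over. Pictures are saved under pics/ and viewed, at most 10 in all, crops included, and the job is handed in when it is done.

Besides the shell and the picture viewer there is one more tool, called after "Request:" as a command line: name --argument value ..., lists and objects as JSON in quotes. step_arm: Moves the arm, as the interface text tells. Its arguments: {"type":"object","properties":{"targets":{"type":"array","items":{"type":"object","properties":{"angular":{"type":"array","items":{"type":"number","minimum":-1,"maximum":1}},"dp":{"type":"array","items":{"type":"number","minimum":-1,"maximum":1}},"fingers":{"type":"number"}}}},"newtons":{"type":"number"}},"required":["targets"]}

```bash
mkdir -p pics; ls
cat > h.py <<'E'
import numpy as np,cv2
from bench import *
def ray(P,px):
    f=210/np.tan(np.radians(P['vfov'])/2)
    d=np.array([(px[0]-P['cx'])/f,(px[1]-P['cy'])/f,1.0]); R=np.array(P['R']);t=np.array(P['t'])
    return -R.T@t, R.T@d
def onz(P,px,z):
    o,d=ray(P,px); return o+d*(z-o[2])/d[2]
def proj(P,X):
    f=210/np.tan(np.radians(P['vfov'])/2)
    c=np.array(P['R'])@np.array(X,float)+np.array(P['t']); return [P['cx']+f*c[0]/c[2],P['cy']+f*c[1]/c[2]]
E
python3 - <<'E'
from h import *
for n in ['top','side']:
    im=snapshot(n); cv2.imwrite(f'pics/{n}0.png',im); P=camera_params(n); print(n,{k:np.round(v,3).tolist() for k,v in P.items()})
    for l,z in [('fixture',0),('pocket',8),('unit',0),('flat',58),('collar',0),('screw',8),('spacer',0)]:
        for r in pinpoint(n,l)[:3]: print(l,round(r['conf'],2),np.round(r['at'],1),np.round(onz(P,r['at'],z),1))
print(sense())
E
```

```text
pics
top {'vfov': 55.99, 'cx': 278.231, 'cy': 207.641, 'R': [[-0.088, -0.996, -0.006], [-0.971, 0.087, -0.225], [0.225, -0.014, -0.974]], 't': [-69.239, 516.199, 971.295]}
fixture 0.74 [251.  188.1] [584.1 -44.6   0. ]
pocket 0.64 [244.2 186.2] [589.  -26.7   8. ]
unit 0.92 [449.4 265.7] [ 322.9 -555.4    0. ]
unit 0.89 [344.2 215.4] [ 483.7 -293.9    0. ]
unit 0.66 [314.9 148.6] [ 684.6 -235.     0. ]
flat 0.49 [312.8 137.6] [ 694.5 -225.4   58. ]
flat 0.49 [386.7 309. ] [ 229.6 -357.8   58. ]
flat 0.45 [342.8 206.4] [ 496.5 -282.7   58. ]
collar 0.78 [130.4 221.4] [519.1 291.9   0. ]
screw 0.6 [129.7 221.9] [516.1 290.8   8. ]
screw 0.52 [126.9 214.1] [538.5 298.4   8. ]
spacer 0.57 [264.5 130.5] [753. -96.   0.]
spacer 0.24 [360.6 135.7] [ 712.  -370.1    0. ]
side {'vfov': 43.327, 'cx': 285.907, 'cy': 205.484, 'R': [[0.801, -0.598, 0.017], [-0.344, -0.483, -0.806], [0.49, 0.64, -0.592]], 't': [-460.308, 174.646, 1440.864]}
fixture 0.71 [296.6 202.7] [588.6 -38.9   0. ]
pocket 0.95 [291.7 202.4] [569.9 -37.1   8. ]
unit 0.9 [345.8 347.1] [ 329.8 -562.9    0. ]
unit 0.88 [361.4 221
[... 385 characters left out ...]
0.6   0. ]
{'time': 0.8, 'joint_pos': array([-7.31895813e+01,  7.47036067e+00,  8.52655375e+01, -1.32885581e-03,
        8.72591473e+01, -4.89384133e+00]), 'qd': array([ 0.03351286,  0.10041496,  0.01405265, -0.01313351, -0.07864596,
       -0.04250929]), 'joint_efforts': array([-2.01384151e-03, -5.69258451e+01, -5.00845420e+01, -2.31452395e-04,
        8.30435092e-04,  2.21464080e-05]), 'tool_pos': array([ 221.90523223, -557.49556308,  231.32233883]), 'tcp_rot': array([1.79995177e+02, 1.74516775e-03, 2.17043234e+01]), 'ft_force': array([ 0.96671255,  1.04297487, -0.85314048]), 'wrist_torque': array([ 0.00590691, -0.01288221,  0.03814473]), 'grip_force': 0.0, 'finger_gap': 85.20084852276919}
```

```bash
python3 -c "
import cv2,numpy as np
a=cv2.imread('pics/top0.png');b=cv2.imread('pics/side0.png')
cv2.imwrite('pics/t.png',cv2.resize(a,(800,600),interpolation=2));cv2.imwrite('pics/s.png',cv2.resize(b,(800,600),interpolation=2))"
```

```text
(no output)
```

View pics/t.png

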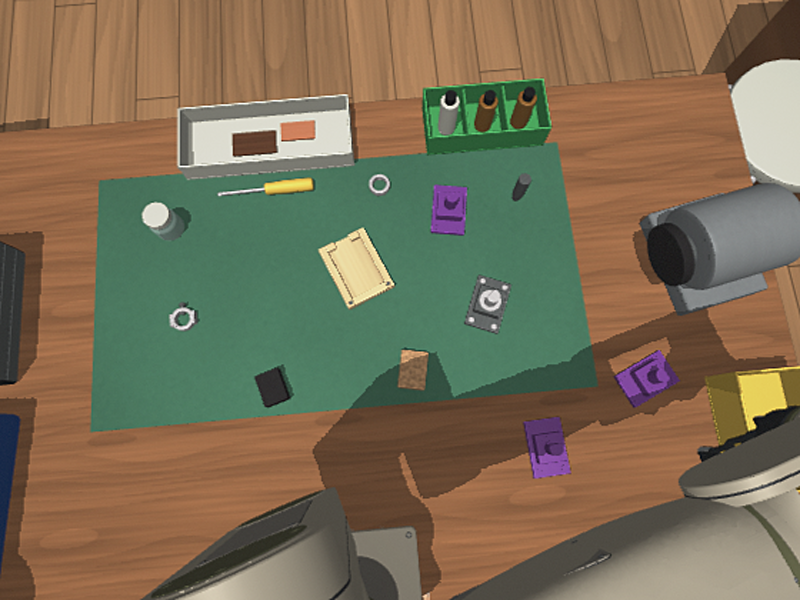

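View pics/s.png

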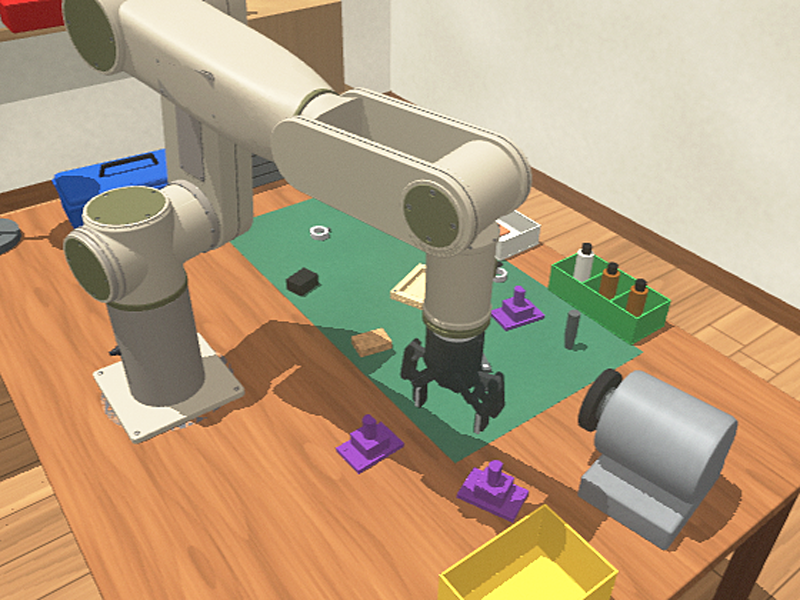

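The top view shows the dark unit at about (342,212) px in 560-scale, the fixture at (250,187), the collar at (128,222) with its screw pointing up the image, and the plain spacer at (265,129). The purple units are decoys. I'll move above the unit for a wrist view.

```bash
cat >> h.py <<'E'
from scipy.spatial.transform import Rotation as Ro
def pose():
    s=sense(); return np.array(s['tool_pos']),Ro.from_euler('xyz',s['tcp_rot'],degrees=True)
def plan(p,yaw,base=None):
    """numbers for dp/angular to reach world p with tool down at yaw"""
    p0,R0=base or pose(); Rt=Ro.from_euler('xyz',[180,0,yaw],degrees=True)
    print('dp',np.round(R0.inv().apply(np.array(p)-p0)/200,4).tolist(),'ang',np.round((R0.inv()*Rt).as_rotvec(degrees=True)/180,4).tolist())
E
python3 - <<'E'
from h import *
P=camera_params('top')
def q(pts,z):
    W=[onz(P,np.array(p)*.7,z)[:2] for p in pts]; print(np.round(W,0).tolist(), [round(float(np.degrees(np.arctan2(*(W[(i+1)%4]-W[i])[::-1]))),1) for i in range(4)],[round(float(np.linalg.norm(W[(i+1)%4]-W[i]))) for i in range(4)],np.mean(W,0))
q([(482,277),(510,283),(497,333),(465,327)],10)
q([(318,247),(363,228),(396,284),(350,308)],20)
P=camera_params('wrist');p,R=pose()
print('cam in tool',R.inv().apply(-np.array(P['R']).T@P['t']-p),'axes(tool, rows=cam xyz)',(np.array(P['R'])@R.as_matrix()).round(2).tolist(),P['vfov'])
plan([470,-300,260],0)
E
```

```text
[[543.0, -281.0], [527.0, -333.0], [433.0, -296.0], [449.0, -237.0]] [-107.7, 158.4, 74.1, -24.9] [55, 101, 61, 104] [ 487.98376673 -286.77624671]
[[629.0, 29.0], [660.0, -60.0], [542.0, -115.0], [503.0, -24.0]] [-71.0, -155.3, 113.2, 23.0] [95, 130, 99, 137] [583.37156661 -42.35195169]
cam in tool [  78.91469663   -1.07254454 -141.73255408] axes(tool, rows=cam xyz) [[0.0, 1.0, 0.0], [-0.95, 0.0, -0.31], [-0.31, -0.0, 0.95]] 63.835370685212276
dp [1.6287, -0.7374, -0.1435] ang [0.0, 0.0, 0.1206]
```

Run:
```python
from h import *
p,R=pose(); plan([360,-430,220],21.7); plan([503,-298,150],-22,(np.array([360,-430,220.]),Ro.from_euler('xyz',[180,0,21.7],degrees=True)))
```

```text
dp [0.8773, -0.3369, 0.0566] ang [0.0, 0.0, 0.0]
dp [0.9084, -0.3489, 0.35] ang [0.0, -0.0, 0.2428]
```

Request:
step_arm --targets '[{"dp": [0.22, -0.084, 0.014], "angular": [0, 0, 0], "fingers": 0}, {"dp": [0.44, -0.168, 0.028], "angular": [0, 0, 0], "fingers": 0}, {"dp": [0.66, -0.252, 0.042], "angular": [0, 0, 0], "fingers": 0}, {"dp": [0.877, -0.337, 0.057], "angular": [0, 0, 0], "fingers": 0}, {"dp": [0.877, -0.337, 0.057], "angular": [0, 0, 0.06], "fingers": 0}, {"dp": [0.877, -0.337, 0.057], "angular": [0, 0, 0.12], "fingers": 0}, {"dp": [0.877, -0.337, 0.057], "angular": [0, 0, 0.18], "fingers": 0}, {"dp": [0.877, -0.337, 0.057], "angular": [0, 0, 0.243], "fingers": 0}]'

```text
time: 1.8
tool_pos: [360.0, -429.9, 220.0]
tcp_rot: [180.0, -0.0, -21.6]
ft_force: [0.1, -0.5, 0.1]
finger_gap: 85.3
grip_force: 0.0
```

Run:
```python
from h import *
print(pose()[0],sense()['tcp_rot'],sense()['ft_force'],sense()['time']);plan([503,-298,150],-22)
```

```text
[ 360.04767017 -429.91521233  219.98277777] [ 1.79997529e+02 -7.36877098e-03 -2.16142148e+01] [ 0.09335067 -0.50763876  0.0907765 ] 1.8
dp [0.4215, -0.8765, 0.3499] ang [0.0, -0.0, 0.0021]
```

Request:
step_arm --targets '[{"dp": [0.1, -0.22, 0.08], "angular": [0, 0, 0], "fingers": 0}, {"dp": [0.21, -0.44, 0.17], "angular": [0, 0, 0], "fingers": 0}, {"dp": [0.31, -0.66, 0.26], "angular": [0, 0, 0], "fingers": 0}, {"dp": [0.42, -0.875, 0.35], "angular": [0, 0, 0], "fingers": 0}, {"dp": [0.42, -0.875, 0.35], "angular": [0, 0, 0], "fingers": 0}, {"dp": [0.42, -0.875, 0.35], "angular": [0, 0, 0], "fingers": 0}, {"dp": [0.42, -0.875, 0.35], "angular": [0, 0, 0], "fingers": 0}, {"dp": [0.42, -0.875, 0.35], "angular": [0, 0, 0], "fingers": 0}]'

```text
time: 2.8
tool_pos: [501.3, -298.4, 150.6]
tcp_rot: [180.0, -0.1, -21.4]
ft_force: [-0.1, -0.5, -0.2]
finger_gap: 85.5
grip_force: 0.0
```

Run:
```python
from h import *
P=camera_params('wrist');im=snapshot('wrist');cv2.imwrite('pics/w1.png',im)
np.save('P1.npy',P,allow_pickle=True)
for l,z in [('unit',0),('flat',58)]:
    for r in pinpoint('wrist',l)[:2]: print(l,r['conf'],r['at'],onz(P,r['at'],z))
for r in masks_of('wrist','unit')[:1]:
    cv2.imwrite('m1.png',r['pixels'].astype(np.uint8)*255); print(r['conf'],r['pixels'].sum())
cv2.imwrite('pics/w1b.png',cv2.resize(im,(800,600),interpolation=2)); print(pose()[0])
```

```text
unit 0.9 [268.4, 208.4] [ 492.46935292 -285.21108902    0.        ]
unit 0.81 [107.1, 1.0] [ 689.71685565 -232.56544211    0.        ]
flat 0.86 [257.4, 227.4] [ 497.97045705 -280.3151133    58.        ]
0.92 7025
[ 501.51079879 -297.8190963   150.13831908]
```

View pics/w1b.png

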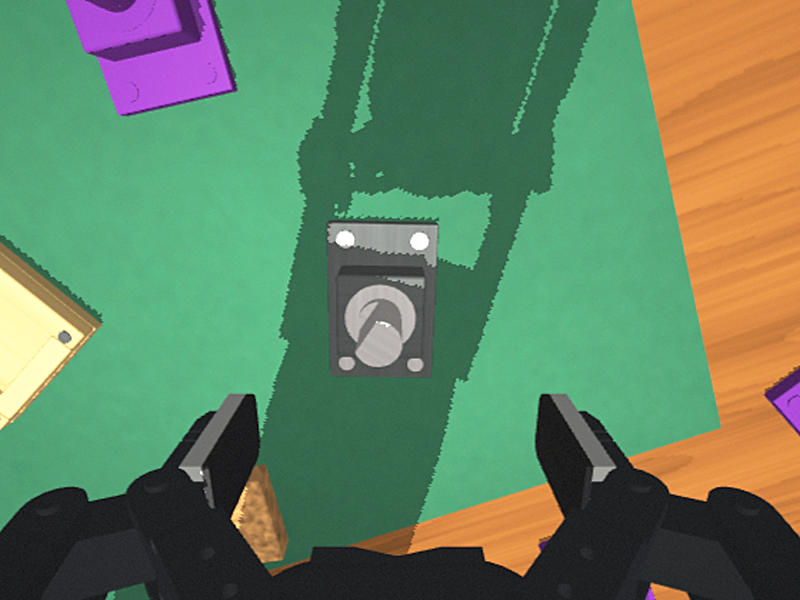

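The unit is nearly square with the tool: flange corners are at about (328,223), (438,222), (433,376) and (331,377) in 800-scale, and the flat faces up-left of the shaft.

```bash
cat > fit.py <<'E'
from h import *
from scipy.optimize import least_squares
def fitbox(P,mask,x0,boxes):
    """fit x,y,yaw so the convex silhouettes of the boxes match the mask (signed-distance)"""
    m=mask.astype(np.uint8); 
    def render(v):
        c,s=np.cos(v[2]),np.sin(v[2]); out=np.zeros(m.shape,np.uint8)
        for pts in boxes:
            W=[[v[0]+c*a-s*b,v[1]+s*a+c*b,z] for a,b,z in pts]
            h=cv2.convexHull(np.float32([proj(P,w) for w in W])); cv2.fillConvexPoly(out,np.int32(np.round(h*16)),255,cv2.LINE_AA,4)
        return out
    from scipy.optimize import minimize
    M=cv2.GaussianBlur(m*255.,(0,0),1)
    f=lambda u:np.mean((cv2.GaussianBlur(render([u[0],u[1],u[2]/30]).astype(float),(0,0),1)-M)**2)
    u0=np.array([x0[0],x0[1],x0[2]*30])
    r=minimize(f,u0,method='Nelder-Mead',options=dict(initial_simplex=u0+np.vstack([np.zeros(3),np.eye(3)*4]),xatol=.02,fatol=1e-4,maxiter=400))
    return r.x[0],r.x[1],np.degrees(r.x[2]/30),r.fun
def box(a,b,z0,z1): return [(i*a/2,j*b/2,z) for i in(-1,1) for j in(-1,1) for z in(z0,z1)]
def cyl(r,z0,z1): return [(r*np.cos(t),r*np.sin(t),z) for t in np.linspace(0,6.28,25) for z in(z0,z1)]
unit=[box(100,66,0,10),box(50,50,10,36),cyl(12,36,74)]
E
python3 - <<'E'
from fit import *
P=np.load('P1.npy',allow_pickle=True).item(); m=cv2.imread('m1.png',0)>0
print(np.round(fitbox(P,m,[490,-288,np.radians(-22)],unit),2))
W=[onz(P,np.array(p)*.7,10)[:2] for p in [(328,223),(438,222),(433,376),(331,377)]]
print(np.mean(W,0),[(round(float(np.degrees(np.arctan2(*(W[(i+1)%4]-W[i])[::-1]))),1),round(float(np.linalg.norm(W[(i+1)%4]-W[i])))) for i in range(4)])
print(onz(P,np.array([380,342])*.7,74), camera_params('wrist')['t']-P['t'])
im=cv2.imread('pics/w1.png')[170:280,210:325]; cv2.imwrite('pics/w1c.png',cv2.resize(im,None,fx=5,fy=5,interpolation=2))
# top camera
Pt=camera_params('top'); snapshot('top'); r=masks_of('top','fixture')[0]; print(r['conf'],r['at'])
print(np.round(fitbox(Pt,r['pixels'],[583,-42,np.radians(24)],[box(132,98,0,20)]),2))
E
```

```text
[ 2.05850e+02 -1.03850e+02  3.50000e-01  1.90471e+03]
[ 492.02316705 -284.67655682] [(-110.8, 64), (158.3, 100), (69.3, 66), (-22.7, 100)]
[ 492.71627822 -285.65905487   74.        ] [ 0.22243363 -0.24332281 -0.11497869]
0.98 [249.4, 186.6]
[583.02 -40.01  22.99  10.05]
```

View pics/w1c.png

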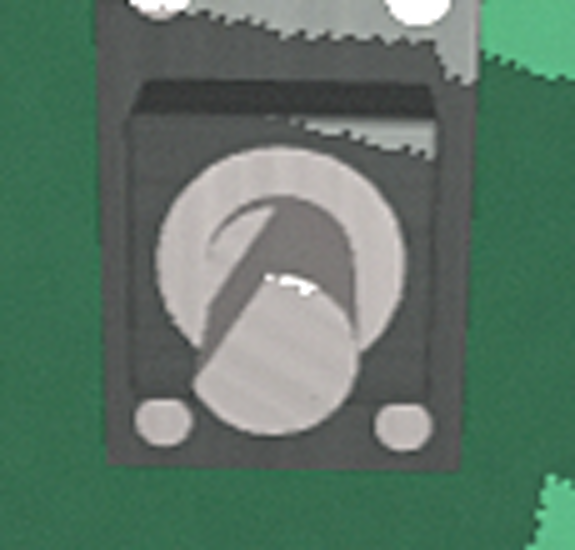

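Run:
```python
from h import *
print(pose()[0],sense()['tcp_rot'][2]);plan([492.2,-285,10],-21.5,(np.array([503,-298,150.]),Ro.from_euler('xyz',[180,0,-21.6],degrees=True)));plan([492.2,-285,10],-21.5)
```

```text
[ 501.59719562 -297.5506693   149.97729329] -21.290224902890017
dp [-0.0741, -0.0406, 0.7] ang [0.0, 0.0, -0.0006]
dp [-0.0667, -0.0414, 0.6999] ang [0.0, -0.0, 0.0012]
```

Request:
step_arm --targets '[{"dp": [-0.067, -0.041, 0.1], "angular": [0, 0, 0.001], "fingers": 0}, {"dp": [-0.067, -0.041, 0.3], "angular": [0, 0, 0.001], "fingers": 0}, {"dp": [-0.067, -0.041, 0.5], "angular": [0, 0, 0.001], "fingers": 0}, {"dp": [-0.067, -0.041, 0.62], "angular": [0, 0, 0.001], "fingers": 0}, {"dp": [-0.067, -0.041, 0.68], "angular": [0, 0, 0.001], "fingers": 0}, {"dp": [-0.067, -0.041, 0.7], "angular": [0, 0, 0.001], "fingers": 0}, {"dp": [-0.067, -0.041, 0.7], "angular": [0, 0, 0.001], "fingers": 0}, {"dp": [-0.067, -0.041, 0.7], "angular": [0, 0, 0.001], "fingers": 0}]'

```text
time: 4.1
tool_pos: [493.1, -285.5, 11.2]
tcp_rot: [180.0, -0.1, -21.4]
ft_force: [-0.4, -1.1, 0.2]
finger_gap: 85.4
grip_force: 0.0
```

Request:
step_arm --newtons 60 --targets '[{"dp": [0, 0, 0], "angular": [0, 0, 0], "fingers": 0.3}, {"dp": [0, 0, 0], "angular": [0, 0, 0], "fingers": 0.6}, {"dp": [0, 0, 0], "angular": [0, 0, 0], "fingers": 1}, {"dp": [0, 0, 0], "angular": [0, 0, 0], "fingers": 1}, {"dp": [0, 0, 0], "angular": [0, 0, 0], "fingers": 1}, {"dp": [0, 0, 0], "angular": [0, 0, 0], "fingers": 1}, {"dp": [0, 0, 0], "angular": [0, 0, 0], "fingers": 1}, {"dp": [0, 0, 0], "angular": [0, 0, 0], "fingers": 1}]'

```text
time: 5.1
tool_pos: [492.7, -285.0, 10.7]
tcp_rot: [180.0, -0.1, -21.4]
ft_force: [-1.3, 1.9, 4.8]
finger_gap: 49.1
grip_force: 64.4
```

Run:
```python
from h import *
print(sense()['time']);plan([492.7,-285,210.5],-21.5);b=(np.array([492.7,-285,210.5]),Ro.from_euler('xyz',[180,0,-21.5],degrees=True));plan([500,-75,225],23,b)
```

```text
5.1
dp [0.0009, 0.0002, -0.999] ang [0.0, -0.0003, 0.0003]
dp [-0.3509, -0.9903, -0.0725] ang [0.0, 0.0, -0.2472]
```

Request:
step_arm --targets '[{"dp": [0, 0, -0.08], "angular": [0, 0, 0], "fingers": 1}, {"dp": [0, 0, -0.25], "angular": [0, 0, 0], "fingers": 1}, {"dp": [0, 0, -0.45], "angular": [0, 0, 0], "fingers": 1}, {"dp": [0, 0, -0.65], "angular": [0, 0, 0], "fingers": 1}, {"dp": [-0.05, -0.1, -0.85], "angular": [0, 0, 0], "fingers": 1}, {"dp": [-0.12, -0.3, -1], "angular": [0, 0, -0.02], "fingers": 1}, {"dp": [-0.18, -0.5, -1], "angular": [0, 0, -0.07], "fingers": 1}, {"dp": [-0.25, -0.7, -1], "angular": [0, 0, -0.12], "fingers": 1}]'

```text
time: 6.1
tool_pos: [496.2, -134.9, 210.2]
tcp_rot: [-180.0, 0.0, 0.4]
ft_force: [-0.3, -0.0, -9.1]
finger_gap: 48.7
grip_force: 65.2
```

Run:
```python
from h import *
s=sense();print(s['time'],s['tool_pos'],s['tcp_rot'],s['ft_force'],s['finger_gap']);plan([500,-75,225],23)
```

```text
6.1 [ 496.22016991 -134.91656529  210.18237595] [-1.79986614e+02  2.58634546e-02  4.21715330e-01] [-0.33483231 -0.04657587 -9.06467512] 48.733243571711036
dp [0.0211, -0.2995, -0.074] ang [-0.0001, 0.0001, -0.1254]
```

Request:
step_arm --targets '[{"dp": [0.01, -0.1, -0.02], "angular": [0, 0, -0.04], "fingers": 1}, {"dp": [0.02, -0.2, -0.05], "angular": [0, 0, -0.08], "fingers": 1}, {"dp": [0.02, -0.3, -0.074], "angular": [0, 0, -0.125], "fingers": 1}, {"dp": [0.02, -0.3, -0.074], "angular": [0, 0, -0.125], "fingers": 1}, {"dp": [0.02, -0.3, -0.074], "angular": [0, 0, -0.125], "fingers": 1}, {"dp": [0.02, -0.3, -0.074], "angular": [0, 0, -0.125], "fingers": 1}, {"dp": [0.02, -0.3, -0.074], "angular": [0, 0, -0.125], "fingers": 1}, {"dp": [0.02, -0.3, -0.074], "angular": [0, 0, -0.125], "fingers": 1}]'

```text
time: 7.1
tool_pos: [500.6, -76.6, 224.6]
tcp_rot: [-180.0, 0.0, 22.6]
ft_force: [-0.9, -1.6, -8.1]
finger_gap: 48.5
grip_force: 65.2
```

Run:
```python
from fit import *
P=camera_params('wrist');im=snapshot('wrist');P=camera_params('wrist');cv2.imwrite('pics/w2.png',im)
for l,z in [('fixture',0),('pocket',8),('unit',0)]:
    for r in pinpoint('wrist',l)[:2]: print(l,r['conf'],r['at'],onz(P,r['at'],z))
r=masks_of('wrist','fixture')[0]; m=r['pixels']; print(r['conf'],m.sum())
v=fitbox(P,m,[583,-40,np.radians(23)],[box(132,98,0,20)]); print(np.round(v,2))
c,s=np.cos(np.radians(v[2])),np.sin(np.radians(v[2]))
o=im.copy()
for a,b,z in [(132,98,20),(104,70,20),(104,70,8)]:
    pts=[proj(P,[v[0]+c*i*a/2-s*j*b/2,v[1]+s*i*a/2+c*j*b/2,z]) for i,j in [(1,1),(1,-1),(-1,-1),(-1,1)]]
    cv2.polylines(o,[np.int32(np.array(pts)*16)],True,(0,0,255),1,cv2.LINE_AA,4)
cv2.imwrite('pics/w2b.png',cv2.resize(o,(800,600),interpolation=2)); print(sense()['tool_pos'],sense()['tcp_rot'])
```

```text
fixture 0.88 [276.4, 89.8] [583.80413782 -38.74793284   0.        ]
fixture 0.72 [261.9, 335.9] [ 299.22847205 -136.63451612    0.        ]
pocket 0.71 [279.6, 267.1] [ 403.31675212 -117.88818983    8.        ]
pocket 0.57 [276.0, 91.2] [582.19979862 -39.02452981   8.        ]
unit 0.78 [279.2, 267.5] [ 398.84555441 -119.27318232    0.        ]
unit 0.61 [494.8, 65.3] [ 689.16132284 -231.48236356    0.        ]
0.63 14498
[583.21 -38.15  23.07  87.54]
[500.71368458 -76.30509544 224.69682912] [-1.79999239e+02 -3.01955635e-03  2.26426216e+01]
```

View pics/w2b.png

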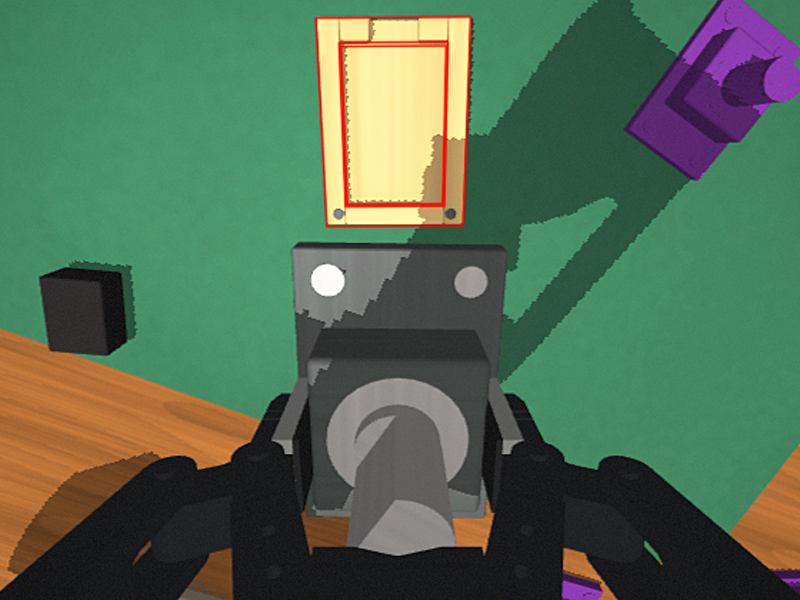

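Fixture outline overlays exactly (centre ≈ (583.2,-38.3), yaw 23.1, gap at the image top = +x). The unit is held with its flange front edge at about (296..505, 249). I'll measure the unit's offset in the hand.

Run:
```python
from h import *
P=camera_params('wrist');p,R=pose()
for z in (213.5,):
  W=[onz(P,np.array(q)*.7,z+10) for q in [(295,249),(505,249)]]
  T=[R.inv().apply(w-p) for w in W]; print('front edge in tool',np.round(T,1))
W=[R.inv().apply(onz(P,np.array(q)*.7,213.5+36)-p) for q in [(310,359),(490,359)]]; print('housing front top',np.round(W,1))
plan([583.2,-38.4,120],23.1); plan([583.2,-38.4,40],23.1)
```

```text
front edge in tool [[ 49.6 -31.9   1.2]
 [ 49.6  31.3   1.2]]
housing front top [[ 25.3 -24.2 -24.8]
 [ 25.3  23.5 -24.8]]
dp [0.4536, -0.0161, 0.5235] ang [-0.0, -0.0, -0.0025]
dp [0.4536, -0.0161, 0.9235] ang [-0.0, -0.0, -0.0025]
```

Request:
step_arm --targets '[{"dp": [0.15, -0.005, 0.05], "angular": [0, 0, -0.0025], "fingers": 1}, {"dp": [0.3, -0.01, 0.2], "angular": [0, 0, -0.0025], "fingers": 1}, {"dp": [0.42, -0.016, 0.4], "angular": [0, 0, -0.0025], "fingers": 1}, {"dp": [0.454, -0.016, 0.6], "angular": [0, 0, -0.0025], "fingers": 1}, {"dp": [0.454, -0.016, 0.8], "angular": [0, 0, -0.0025], "fingers": 1}, {"dp": [0.454, -0.016, 0.9], "angular": [0, 0, -0.0025], "fingers": 1}, {"dp": [0.454, -0.016, 0.92], "angular": [0, 0, -0.0025], "fingers": 1}, {"dp": [0.454, -0.016, 0.92], "angular": [0, 0, -0.0025], "fingers": 1}]'

```text
time: 8.35
tool_pos: [584.4, -38.6, 42.2]
tcp_rot: [179.9, -0.1, 23.1]
ft_force: [0.2, 0.4, -6.8]
finger_gap: 48.6
grip_force: 65.2
```

Run:
```python
from h import *
s=sense();print(s['time'],s['tool_pos'],s['tcp_rot'],s['ft_force']);plan([583.3,-38.4,18.7],23.1)
```

```text
8.35 [584.35186639 -38.57709514  42.20515863] [ 1.79935252e+02 -1.01856646e-01  2.30980203e+01] [ 0.19381197  0.40185544 -6.80201386]
dp [-0.0047, -0.003, 0.1175] ang [0.0004, -0.0006, -0.0]
```

Request:
step_arm --targets '[{"dp": [-0.002, -0.001, 0.02], "angular": [0, 0, 0], "fingers": 1}, {"dp": [-0.002, -0.001, 0.04], "angular": [0, 0, 0], "fingers": 1}, {"dp": [-0.002, -0.001, 0.06], "angular": [0, 0, 0], "fingers": 1}, {"dp": [-0.002, -0.001, 0.08], "angular": [0, 0, 0], "fingers": 1}, {"dp": [-0.002, -0.001, 0.095], "angular": [0, 0, 0], "fingers": 1}, {"dp": [-0.002, -0.001, 0.106], "angular": [0, 0, 0], "fingers": 1}, {"dp": [-0.002, -0.001, 0.106], "angular": [0, 0, 0], "fingers": 1}, {"dp": [-0.002, -0.001, 0.106], "angular": [0, 0, 0], "fingers": 1}]'

```text
time: 9.35
tool_pos: [582.8, -38.3, 19.5]
tcp_rot: [-180.0, 0.0, 23.1]
ft_force: [0.5, -0.2, -7.6]
finger_gap: 49.1
grip_force: 65.3
```

Request:
step_arm --targets '[{"dp": [0, 0, 0.002], "angular": [0, 0, 0], "fingers": 1}, {"dp": [0, 0, 0.004], "angular": [0, 0, 0], "fingers": 1}, {"dp": [0, 0, 0.005], "angular": [0, 0, 0], "fingers": 1}, {"dp": [0, 0, 0.005], "angular": [0, 0, 0], "fingers": 1}, {"dp": [0, 0, 0.005], "angular": [0, 0, 0], "fingers": 0.4}, {"dp": [0, 0, 0.005], "angular": [0, 0, 0], "fingers": 0}, {"dp": [0, 0, 0.005], "angular": [0, 0, 0], "fingers": 0}, {"dp": [0, 0, 0.005], "angular": [0, 0, 0], "fingers": 0}]'

```text
time: 10.35
tool_pos: [583.1, -38.4, 18.8]
tcp_rot: [180.0, -0.0, 23.1]
ft_force: [-0.2, -0.5, 0.6]
finger_gap: 85.6
grip_force: 0.0
```

Request:
step_arm --targets '[{"dp": [0, 0, -0.1], "angular": [0, 0, 0], "fingers": 0}, {"dp": [0, 0, -0.3], "angular": [0, 0, 0], "fingers": 0}, {"dp": [0, 0, -0.5], "angular": [0, 0, 0], "fingers": 0}, {"dp": [0, 0, -0.65], "angular": [0, 0, 0], "fingers": 0}, {"dp": [0, 0, -0.7], "angular": [0, 0, 0], "fingers": 0}, {"dp": [0, 0, -0.7], "angular": [0, 0, 0], "fingers": 0}, {"dp": [0, 0, -0.7], "angular": [0, 0, 0], "fingers": 0}, {"dp": [0, 0, -0.7], "angular": [0, 0, 0], "fingers": 0}]'

```text
time: 11.35
tool_pos: [581.8, -38.2, 156.7]
tcp_rot: [-179.9, 0.1, 23.1]
ft_force: [-0.4, -0.0, -0.4]
finger_gap: 85.3
grip_force: 0.0
```

```bash
cat > ang.py <<'E'
from fit import *
def shaft_angle(P,im,c,yaw,out):
    # rectify the plane z=82 (shaft top) about c, x up along yaw
    u=np.array([np.cos(yaw),np.sin(yaw)]);v=np.array([-u[1],u[0]]); S=8
    src=np.float32([proj(P,list(c+a*u+b*v)+[82]) for a,b in [(30,30),(30,-30),(-30,-30),(-30,30)]])
    dst=np.float32([(0,0),(60*S,0),(60*S,60*S),(0,60*S)])
    w=cv2.warpPerspective(im,cv2.getPerspectiveTransform(src,dst),(60*S,60*S),flags=cv2.INTER_CUBIC); cv2.imwrite(out,w)
E
python3 - <<'E'
from ang import *
im=snapshot('wrist');P=camera_params('wrist');cv2.imwrite('pics/w3.png',im)
for l,z in [('unit',8),('flat',66)]:
    for r in pinpoint('wrist',l)[:1]: print(l,r['conf'],r['at'],onz(P,r['at'],z))
shaft_angle(P,im,np.array([583.1,-38.4]),np.radians(23.1),'r3.png')
o=np.hstack([cv2.resize(im[90:330,150:410],(520,480),interpolation=2)[:, :], cv2.imread('r3.png')[90:390,90:390].repeat(1,0)[:480,:280] if 0 else cv2.copyMakeBorder(cv2.resize(cv2.imread('r3.png'),(280,280)),0,200,0,0,0)])
cv2.imwrite('pics/w3b.png',o);print(sense()['tool_pos'],sense()['time'])
E
```

```text
unit 0.86 [523.5, 167.1] [ 688.47724559 -222.81683816    8.        ]
flat 0.94 [272.2, 209.4] [584.65490448 -31.15235398  66.        ]
[582.34403127 -38.26704566 157.54942457] 11.5
```

View pics/w3b.png

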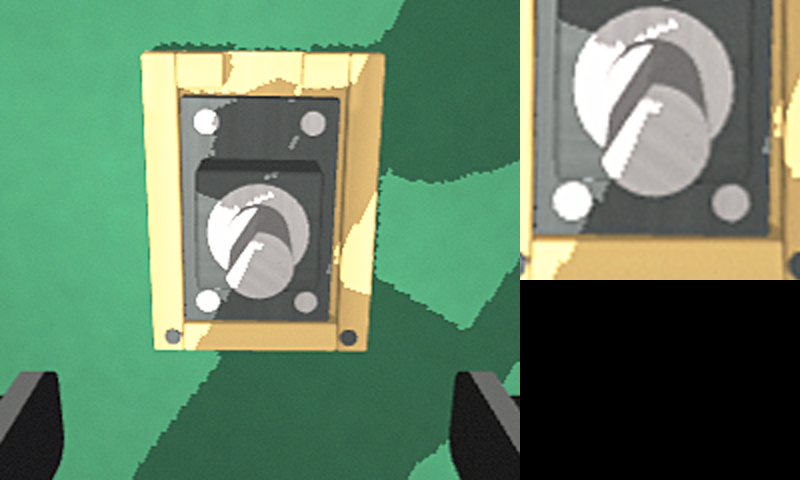

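The unit is seated square in the pocket, with the flange inside the walls on all sides. The flat is about 55° anticlockwise from fixture +x, so its world angle is about 78.5°. Next I grip the flat at tool yaw 168.5.

Run:
```python
from h import *
plan([582.6,-40.85,120],168.5); plan([582.6,-40.85,53],168.5,(np.array([582.6,-40.85,120]),Ro.from_euler('xyz',[180,0,95.],degrees=True)))
```

```text
dp [-0.0037, 0.0125, 0.1877] ang [-0.0006, -0.0002, -0.8078]
dp [0.0, -0.0, 0.335] ang [0.0, 0.0, -0.4083]
```

Request:
step_arm --targets '[{"dp": [-0.004, 0.0125, 0.02], "angular": [0, 0, -0.055], "fingers": 0}, {"dp": [-0.004, 0.0125, 0.04], "angular": [0, 0, -0.11], "fingers": 0}, {"dp": [-0.004, 0.0125, 0.06], "angular": [0, 0, -0.165], "fingers": 0}, {"dp": [-0.004, 0.0125, 0.09], "angular": [0, 0, -0.22], "fingers": 0}, {"dp": [-0.004, 0.0125, 0.12], "angular": [0, 0, -0.275], "fingers": 0}, {"dp": [-0.004, 0.0125, 0.15], "angular": [0, 0, -0.33], "fingers": 0}, {"dp": [-0.004, 0.0125, 0.17], "angular": [0, 0, -0.385], "fingers": 0}, {"dp": [-0.004, 0.0125, 0.19], "angular": [0, 0, -0.44], "fingers": 0}]'

```text
time: 12.5
tool_pos: [582.9, -40.9, 120.0]
tcp_rot: [-180.0, -0.0, 102.6]
ft_force: [0.8, 0.0, -0.7]
finger_gap: 85.2
grip_force: 0.0
```

Run:
```python
from h import *
s=sense();print(s['time'],s['tool_pos'],s['tcp_rot'],s['joint_pos'])
plan([582.6,-40.85,53],168.5)
```

```text
12.5 [582.86257067 -40.88766826 119.98806304] [-1.79967532e+02 -1.37297004e-02  1.02627302e+02] [-9.04029863e+00  9.60069822e+00  9.47940957e+01  7.96511338e-04
  7.56404495e+01 -2.16678027e+01]
dp [0.0004, -0.0011, 0.3349] ang [-0.0001, -0.0002, -0.366]
```

Request:
step_arm --newtons 30 --targets '[{"dp": [0, 0, 0], "angular": [0, 0, -0.055], "fingers": 0}, {"dp": [0, 0, 0.02], "angular": [0, 0, -0.11], "fingers": 0}, {"dp": [0, 0, 0.06], "angular": [0, 0, -0.165], "fingers": 0}, {"dp": [0, 0, 0.1], "angular": [0, 0, -0.22], "fingers": 0}, {"dp": [0, 0, 0.16], "angular": [0, 0, -0.275], "fingers": 0}, {"dp": [0, 0, 0.24], "angular": [0, 0, -0.33], "fingers": 0}, {"dp": [0, 0, 0.32], "angular": [0, 0, -0.367], "fingers": 0.2}, {"dp": [0, 0, 0.335], "angular": [0, 0, -0.367], "fingers": 0.4}]'

```text
time: 13.5
tool_pos: [581.8, -40.8, 51.9]
tcp_rot: [-180.0, -0.2, 168.3]
ft_force: [0.6, 0.2, 0.2]
finger_gap: 52.4
grip_force: 0.0
```

Request:
step_arm --newtons 30 --targets '[{"dp": [0, 0, 0], "angular": [0, 0, 0], "fingers": 0.5}, {"dp": [0, 0, 0], "angular": [0, 0, 0], "fingers": 0.6}, {"dp": [0, 0, 0], "angular": [0, 0, 0], "fingers": 0.7}, {"dp": [0, 0, 0], "angular": [0, 0, 0], "fingers": 0.8}, {"dp": [0, 0, 0], "angular": [0, 0, 0], "fingers": 0.9}, {"dp": [0, 0, 0], "angular": [0, 0, 0], "fingers": 1}, {"dp": [0, 0, 0], "angular": [0, 0, 0], "fingers": 1}, {"dp": [0, 0, 0], "angular": [0, 0, 0], "fingers": 1}]'

```text
time: 14.5
tool_pos: [583.6, -40.8, 54.2]
tcp_rot: [180.0, 0.1, 168.4]
ft_force: [-1.3, 1.2, 5.1]
finger_gap: 17.9
grip_force: 29.8
```

Run:
```python
from h import *
s=sense();print(s['time'],s['tool_pos'],s['tcp_rot'],s['ft_force'],s['wrist_torque'],s['finger_gap'],s['grip_force'])
p,R=pose(); y0=s['tcp_rot'][2]; n0=np.radians(y0-90); c=p[:2]+2.5*np.array([np.cos(n0),np.sin(n0)]); print('c',c)
for k in range(1,9):
    y=y0+(113.1-y0)*min(1,k/7); n=np.radians(y-90); plan([*(c-2.5*np.array([np.cos(n),np.sin(n)])),p[2]],y,(p,Ro.from_euler('xyz',[180,0,y0],degrees=True)))
```

```text
14.5 [583.62442919 -40.79599671  54.24221357] [1.79978834e+02 6.69663908e-02 1.68357917e+02] [-1.2989522   1.22561917  5.05595359] [0.27424379 0.13170045 0.05203122] 17.92824899407901 29.846587479114532
c [584.12892257 -38.34742847]
dp [0.0017, 0.0001, 0.0] ang [0.0, -0.0, 0.0439]
dp [0.0034, 0.0005, 0.0] ang [0.0, -0.0, 0.0877]
dp [0.005, 0.0011, 0.0] ang [0.0, -0.0, 0.1316]
dp [0.0065, 0.0019, 0.0] ang [0.0, -0.0, 0.1754]
dp [0.0079, 0.0029, 0.0] ang [0.0, -0.0, 0.2193]
dp [0.0092, 0.004, 0.0] ang [0.0, -0.0, 0.2631]
dp [0.0103, 0.0054, 0.0] ang [0.0, -0.0, 0.307]
dp [0.0103, 0.0054, 0.0] ang [0.0, -0.0, 0.307]
```

Request:
step_arm --targets '[{"dp": [0.002, 0, 0], "angular": [0, 0, 0.044], "fingers": 1}, {"dp": [0.0035, 0.0005, 0], "angular": [0, 0, 0.088], "fingers": 1}, {"dp": [0.005, 0.001, 0], "angular": [0, 0, 0.132], "fingers": 1}, {"dp": [0.0065, 0.002, 0], "angular": [0, 0, 0.175], "fingers": 1}, {"dp": [0.008, 0.003, 0], "angular": [0, 0, 0.219], "fingers": 1}, {"dp": [0.009, 0.004, 0], "angular": [0, 0, 0.263], "fingers": 1}, {"dp": [0.0105, 0.0055, 0], "angular": [0, 0, 0.307], "fingers": 1}, {"dp": [0.0105, 0.0055, 0], "angular": [0, 0, 0.307], "fingers": 1}]'

```text
time: 15.5
tool_pos: [581.3, -40.0, 54.2]
tcp_rot: [-180.0, 0.1, 113.0]
ft_force: [-2.7, -1.3, 7.1]
finger_gap: 18.3
grip_force: 29.4
```

Request:
step_arm --targets '[{"dp": [0, 0, 0], "angular": [0, 0, 0], "fingers": 1}, {"dp": [0, 0, 0], "angular": [0, 0, 0], "fingers": 1}, {"dp": [0, 0, 0], "angular": [0, 0, 0], "fingers": 0.8}, {"dp": [0, 0, 0], "angular": [0, 0, 0], "fingers": 0.4}, {"dp": [0, 0, 0], "angular": [0, 0, 0], "fingers": 0}, {"dp": [0, 0, -0.02], "angular": [0, 0, 0], "fingers": 0}, {"dp": [0, 0, -0.2], "angular": [0, 0, 0], "fingers": 0}, {"dp": [0, 0, -0.4], "angular": [0, 0, 0], "fingers": 0}]'

```text
time: 16.5
tool_pos: [580.4, -39.3, 133.6]
tcp_rot: [-179.9, -0.1, 113.1]
ft_force: [1.1, 0.0, -0.5]
finger_gap: 85.4
grip_force: 0.0
```

Run:
```python
from ang import *
im=snapshot('wrist');P=camera_params('wrist')
for l,z in [('flat',66),('unit',8),('fixture',0),('pocket',8)]:
    for r in pinpoint('wrist',l)[:1]: print(l,r['conf'],r['at'],onz(P,r['at'],z))
shaft_angle(P,im,np.array([583.1,-38.4]),np.radians(23.1),'r4.png')
c=proj(P,[583,-38,40]);x,y=int(np.clip(c[0],130,430)),int(np.clip(c[1],120,300)); print(x,y)
o=np.hstack([cv2.resize(im[y-120:y+120,x-80:x+80],(320,480),interpolation=2),cv2.imread('r4.png')]); cv2.imwrite('pics/w4.png',o)
```

```text
flat 0.77 [293.0, 227.6] [594.08360088 -36.7913342   66.        ]
unit 0.67 [281.5, 204.2] [588.02901667 -40.22306843   8.        ]
pocket 0.67 [283.4, 205.3] [589.90454957 -40.48841399   8.        ]
277 211
```

View pics/w4.png

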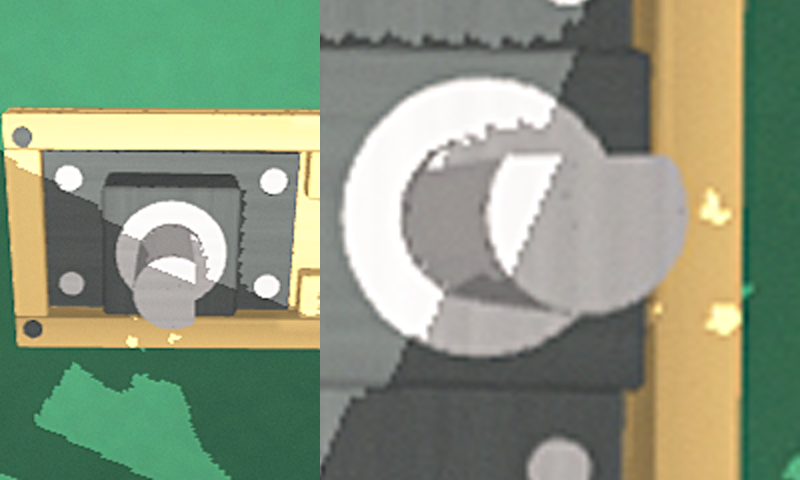

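```bash
cat >> fit.py <<'E'
def pick(cam,label,pt):
    for r in masks_of(cam,label):
        if r['pixels'][int(pt[1]),int(pt[0])]: return r['pixels']
E
python3 - <<'E'
from ang import *
P=camera_params('wrist');im=snapshot('wrist');p=sense()['tool_pos'];print(p,sense()['qd'].round(1))
B=lambda a,b,z0,z1:[(x,y,z+8) for x,y,z in box(a,b,z0,z1)]
U=[B(100,66,0,10),B(50,50,10,36),[(x,y,z+8) for x,y,z in cyl(12,36,74)]]
m=pick('wrist','unit',proj(P,[583,-38,44]))
if m is not None: print('unit',np.round(fitbox(P,m,[583.2,-38.4,np.radians(23)],U),2),m.sum())
f=pinpoint('wrist','flat')[0]; print(onz(P,f['at'],66))
shaft_angle(P,im,np.array([583.1,-38.4]),np.radians(23.1),'r5.png')
# disc: edge points of the shaft top in rectified image, fit via Hough
g=cv2.GaussianBlur(cv2.cvtColor(cv2.imread('r5.png'),6),(0,0),2)
print(cv2.HoughCircles(g,cv2.HOUGH_GRADIENT,1,100,param1=60,param2=15,minRadius=90,maxRadius=101))
E
```

```text
[580.51386183 -39.29019636 132.47384751] [ 0.   0.8  0.7 -0.  -0.   0.1]
unit [582.07 -37.87  21.94  62.01] 10327
[589.38250912 -32.5538294   66.        ]
None
```

Run:
```python
from h import *
b0=pose(); plan([560,130,180],60); b=(np.array([560,130,180.]),Ro.from_euler('xyz',[180,0,60.],degrees=True));plan([535,298,140],28,b)
```

```text
dp [0.8183, 0.2387, -0.2398] ang [-0.0009, -0.0001, 0.295]
dp [0.665, -0.5283, 0.2] ang [0.0, -0.0, 0.1778]
```

Request:
step_arm --targets '[{"dp": [0.05, 0.01, -0.15], "angular": [0, 0, 0.03], "fingers": 0}, {"dp": [0.2, 0.06, -0.24], "angular": [0, 0, 0.08], "fingers": 0}, {"dp": [0.4, 0.12, -0.24], "angular": [0, 0, 0.13], "fingers": 0}, {"dp": [0.6, 0.18, -0.24], "angular": [0, 0, 0.18], "fingers": 0}, {"dp": [0.82, 0.24, -0.24], "angular": [0, 0, 0.23], "fingers": 0}, {"dp": [0.97, 0.24, -0.24], "angular": [0, 0, 0.28], "fingers": 0}, {"dp": [1, 0.24, -0.2], "angular": [0, 0, 0.33], "fingers": 0}, {"dp": [1, 0.24, -0.16], "angular": [0, 0, 0.38], "fingers": 0}]'

```text
time: 17.9
tool_pos: [545.9, 164.2, 164.1]
tcp_rot: [-179.9, 0.1, 44.5]
ft_force: [0.3, -1.7, -0.7]
finger_gap: 85.1
grip_force: 0.0
```

Run:
```python
from h import *
print(pose()[0],sense()['tcp_rot'],sense()['joint_pos']);plan([533,297,130],28)
```

```text
[545.94818395 164.20313424 164.11599101] [-1.79936854e+02  8.57376520e-02  4.44917159e+01] [1.15828709e+01 5.31070749e+00 9.46827714e+01 6.52886937e-03
 8.01128086e+01 5.70900752e+01]
dp [0.4194, -0.5188, 0.1705] ang [-0.0003, 0.0005, 0.0916]
```

Request:
step_arm --targets '[{"dp": [0.1, -0.13, 0.04], "angular": [0, 0, 0.03], "fingers": 0}, {"dp": [0.2, -0.26, 0.08], "angular": [0, 0, 0.06], "fingers": 0}, {"dp": [0.3, -0.39, 0.12], "angular": [0, 0, 0.09], "fingers": 0}, {"dp": [0.42, -0.519, 0.17], "angular": [0, 0, 0.0915], "fingers": 0}, {"dp": [0.42, -0.519, 0.17], "angular": [0, 0, 0.0915], "fingers": 0}, {"dp": [0.42, -0.519, 0.17], "angular": [0, 0, 0.0915], "fingers": 0}, {"dp": [0.42, -0.519, 0.17], "angular": [0, 0, 0.0915], "fingers": 0}, {"dp": [0.42, -0.519, 0.17], "angular": [0, 0, 0.0915], "fingers": 0}]'

```text
time: 18.9
tool_pos: [534.0, 295.5, 131.8]
tcp_rot: [180.0, -0.0, 28.2]
ft_force: [-0.3, 0.7, -0.2]
finger_gap: 85.3
grip_force: 0.0
```

Run:
```python
from ang import *
P=camera_params('wrist');im=snapshot('wrist');print(sense()['tool_pos'],sense()['qd'].round(1))
for l,z in [('collar',0),('screw',8)]:
    for r in pinpoint('wrist',l)[:2]: print(l,r['conf'],r['at'],onz(P,r['at'],z))
c=proj(P,[519,291,8]);print(c)
# rectify plane z=16 about 519,291, up = yaw 28
S=8;y=np.radians(28);u=np.array([np.cos(y),np.sin(y)]);v=np.array([-u[1],u[0]]);C=np.array([519,291])
src=np.float32([proj(P,list(C+a*u+b*v)+[16]) for a,b in [(45,35),(45,-35),(-30,-35),(-30,35)]])
w=cv2.warpPerspective(im,cv2.getPerspectiveTransform(src,np.float32([(0,0),(560,0),(560,600),(0,600)])),(560,600),flags=2);cv2.imwrite('pics/w6.png',w)
```

```text
[533.98019678 295.58584266 131.86884486] [ 0.3  0.1 -0.2  0.  -0.1  0.1]
collar 0.9 [264.1, 222.3] [511.07023921 298.04985772   0.        ]
screw 0.59 [283.1, 192.1] [544.17278275 297.50786476   8.        ]
[np.float64(275.5854144286751), np.float64(221.40712377333872)]
```

View pics/w6.png

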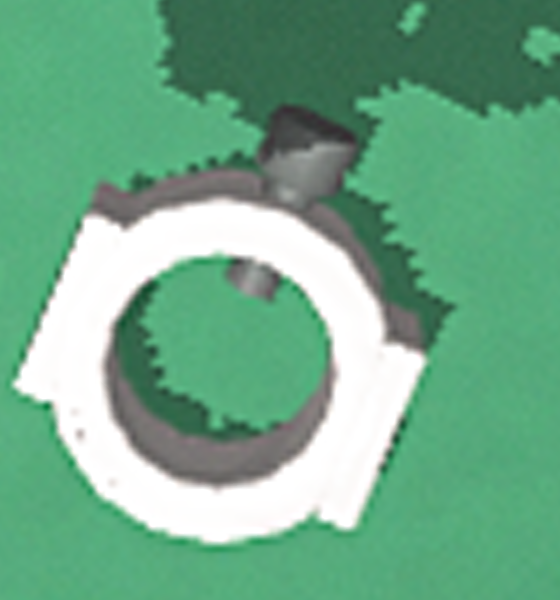

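The collar's bore centre is about (514.4, 297.0) with its screw direction at yaw ≈ 5°, both milled sides agreeing at about 23° clockwise in this view.

Run:
```python
from h import *
print(pose()[0]);plan([514.4,297.0,0],5)
```

```text
[533.85046217 295.83186118 131.77801582]
dp [-0.0832, -0.0511, 0.6589] ang [-0.0, -0.0001, 0.1289]
```

Request:
step_arm --targets '[{"dp": [-0.083, -0.051, 0.1], "angular": [0, 0, 0.05], "fingers": 0}, {"dp": [-0.083, -0.051, 0.2], "angular": [0, 0, 0.1], "fingers": 0}, {"dp": [-0.083, -0.051, 0.35], "angular": [0, 0, 0.129], "fingers": 0}, {"dp": [-0.083, -0.051, 0.5], "angular": [0, 0, 0.129], "fingers": 0}, {"dp": [-0.083, -0.051, 0.6], "angular": [0, 0, 0.129], "fingers": 0}, {"dp": [-0.083, -0.051, 0.645], "angular": [0, 0, 0.129], "fingers": 0}, {"dp": [-0.083, -0.051, 0.652], "angular": [0, 0, 0.129], "fingers": 0}, {"dp": [-0.083, -0.051, 0.652], "angular": [0, 0, 0.129], "fingers": 0}]'

```text
time: 20.05
tool_pos: [515.0, 297.8, 2.2]
tcp_rot: [-180.0, -0.1, 5.0]
ft_force: [-0.1, -0.6, -0.4]
finger_gap: 85.7
grip_force: 0.0
```

Run:
```python
from h import *
print(pose()[0],sense()['tcp_rot'],sense()['ft_force']);plan([514.4,297.0,0.5],5)
```

```text
[514.96402719 297.75208363   2.17967779] [-1.79965718e+02 -8.92621085e-02  5.01144400e+00] [-0.06898007 -0.55058794 -0.4309012 ]
dp [-0.0032, 0.0035, 0.0084] ang [-0.0002, -0.0005, 0.0001]
```

Request:
step_arm --newtons 40 --targets '[{"dp": [-0.002, 0.002, 0.003], "angular": [0, 0, 0], "fingers": 0.2}, {"dp": [-0.002, 0.002, 0.004], "angular": [0, 0, 0], "fingers": 0.4}, {"dp": [-0.002, 0.002, 0.004], "angular": [0, 0, 0], "fingers": 0.6}, {"dp": [-0.002, 0.002, 0.004], "angular": [0, 0, 0], "fingers": 0.8}, {"dp": [-0.002, 0.002, 0.004], "angular": [0, 0, 0], "fingers": 1}, {"dp": [-0.002, 0.002, 0.004], "angular": [0, 0, 0], "fingers": 1}, {"dp": [-0.002, 0.002, 0.004], "angular": [0, 0, 0], "fingers": 1}, {"dp": [-0.002, 0.002, 0.004], "angular": [0, 0, 0], "fingers": 1}]'

```text
time: 21.05
tool_pos: [514.3, 297.2, 1.0]
tcp_rot: [-180.0, -0.1, 5.0]
ft_force: [-1.0, -0.0, 5.7]
finger_gap: 44.9
grip_force: 42.0
```

Run:
```python
from h import *
s=sense();print(s['tool_pos'],s['ft_force'],s['finger_gap'],s['time'])
b=pose();plan([540,110,190],23.1)
```

```text
[514.27686572 297.15672811   1.01465318] [-0.97621712 -0.02773219  5.66486414] 44.94475928247334 21.05
dp [0.0473, 0.9431, -0.9452] ang [-0.0001, -0.0003, -0.1005]
```

Request:
step_arm --targets '[{"dp": [0, 0, -0.1], "angular": [0, 0, 0], "fingers": 1}, {"dp": [0, 0, -0.3], "angular": [0, 0, 0], "fingers": 1}, {"dp": [0, 0, -0.5], "angular": [0, 0, 0], "fingers": 1}, {"dp": [0, 0.1, -0.7], "angular": [0, 0, 0], "fingers": 1}, {"dp": [0, 0.3, -0.85], "angular": [0, 0, -0.02], "fingers": 1}, {"dp": [0.02, 0.55, -0.9], "angular": [0, 0, -0.05], "fingers": 1}, {"dp": [0.04, 0.8, -0.9], "angular": [0, 0, -0.1], "fingers": 1}, {"dp": [0.05, 1, -0.9], "angular": [0, 0, -0.1005], "fingers": 1}]'

```text
time: 22.05
tool_pos: [541.4, 96.7, 181.7]
tcp_rot: [180.0, -0.1, 23.2]
ft_force: [0.1, 0.9, -1.7]
finger_gap: 45.0
grip_force: 41.3
```

Run:
```python
from h import *
s=sense();print(s['tool_pos'],s['tcp_rot'],s['finger_gap'],s['time']);plan([519,-65.5,170],23.1)
```

```text
[541.37655043  96.72288104 181.66097105] [ 1.79968019e+02 -6.50081755e-02  2.32053295e+01] 44.95235273463598 22.05
dp [-0.4225, 0.7014, 0.0582] ang [0.0002, -0.0004, 0.0006]
```

Request:
step_arm --targets '[{"dp": [-0.1, 0.2, 0.02], "angular": [0, 0, 0], "fingers": 1}, {"dp": [-0.22, 0.4, 0.04], "angular": [0, 0, 0], "fingers": 1}, {"dp": [-0.35, 0.6, 0.058], "angular": [0, 0, 0], "fingers": 1}, {"dp": [-0.422, 0.7, 0.058], "angular": [0, 0, 0], "fingers": 1}, {"dp": [-0.422, 0.7, 0.058], "angular": [0, 0, 0], "fingers": 1}, {"dp": [-0.422, 0.7, 0.058], "angular": [0, 0, 0], "fingers": 1}, {"dp": [-0.422, 0.7, 0.058], "angular": [0, 0, 0], "fingers": 1}, {"dp": [-0.422, 0.7, 0.058], "angular": [0, 0, 0], "fingers": 1}]'

```text
time: 23.05
tool_pos: [518.6, -62.5, 168.8]
tcp_rot: [-180.0, -0.0, 23.2]
ft_force: [0.2, 0.3, -1.7]
finger_gap: 44.8
grip_force: 41.3
```

Run:
```python
from ang import *
P=camera_params('wrist');im=snapshot('wrist');p,R=pose();print(p,sense()['tcp_rot'],sense()['qd'].round(1))
cv2.imwrite('w7.png',im);np.save('P7.npy',P,allow_pickle=True)
for l,z in [('flat',66),('unit',8),('fixture',0)]:
    for r in pinpoint('wrist',l)[:2]: print(l,round(r['conf'],2),r['at'],onz(P,r['at'],z))
cv2.imwrite('pics/w7b.png',cv2.resize(im[:,80:480],(570,600),interpolation=2))
```

```text
[518.60241593 -62.56639427 168.68417998] [-1.79991892e+02  2.25917106e-03  2.31686396e+01] [-0.2  0.  -0.1  0.  -0.1 -0.1]
flat 0.9 [285.3, 105.8] [590.782427   -35.78592933  66.        ]
unit 0.57 [280.6, 115.9] [581.5674797  -36.65679387   8.        ]
unit 0.55 [536.0, 86.8] [ 687.82477479 -224.72900613    8.        ]
```

View pics/w7b.png

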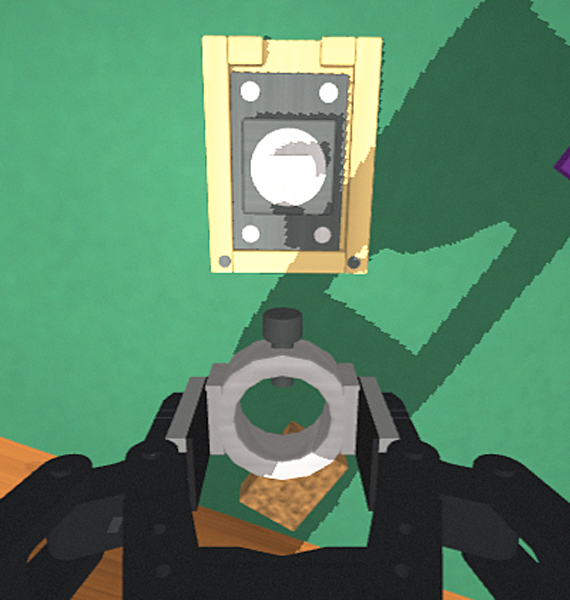

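The collar is held square with the screw pointing up the image toward +x, at (282,325) in the crop. The shaft is at about (290,165), with the flat's edge facing the gap. I'll now fit unit and collar positions numerically.

Run:
```python
from ang import *
P=np.load('P7.npy',allow_pickle=True).item(); im=cv2.imread('w7.png')
p=np.array([518.6,-62.57,168.68]);R=Ro.from_euler('xyz',[180,0,23.17],degrees=True)
px=np.array([282/1.425+80,418/600*420]); print('bore in tool',R.inv().apply(onz(P,px,168.68+15)-p))
m=pick('wrist','unit',proj(P,[583,-38,44]))
U=[[(x,y,z+8) for x,y,z in b] for b in unit]
print(np.round(fitbox(P,m,[583.2,-38.4,np.radians(23)],U),2),m.sum())
m=pick('wrist','fixture',proj(P,[583+60*.92,-38+60*.39+0,20])-np.array([15,0]))
F=masks_of('wrist','fixture')[0]['pixels']; print(np.round(fitbox(P,F,[583.2,-38.4,np.radians(23)],[box(132,98,0,20)]),2))
H=[onz(P,np.array([x/1.425+80,y*.7]),44) for x,y in [(242,121),(339,120),(335,214),(244,214)]]; print('housing',np.mean(H,0),[np.linalg.norm(H[i]-H[i-1]).round(1) for i in range(4)])
shaft_angle(P,im,np.array([583.5,-38.4]),np.radians(23.1),'r7.png')
c=cv2.imread('r7.png')
o=np.hstack([c,cv2.imread('r7.png')[0:0].reshape(0,480,3) if 0 else np.zeros((480,10,3),np.uint8)])
# overlay shaft disc prediction
u=np.radians(np.linspace(0,360,60)); cv2.circle(c,(240,240),96,(0,0,255),1); cv2.line(c,(160,184),(320,184),(0,0,255),1); cv2.imwrite('pics/w7c.png',c)
```

```text
bore in tool [  1.53611669  -1.20024004 -15.        ]
[581.86 -37.06  22.13  36.91] 9754
[ 583.7   -37.8    22.63 2742.  ]
housing [582.10345965 -38.5558967   44.        ] [np.float64(47.8), np.float64(50.4), np.float64(48.3), np.float64(50.1)]
```

View pics/w7c.png

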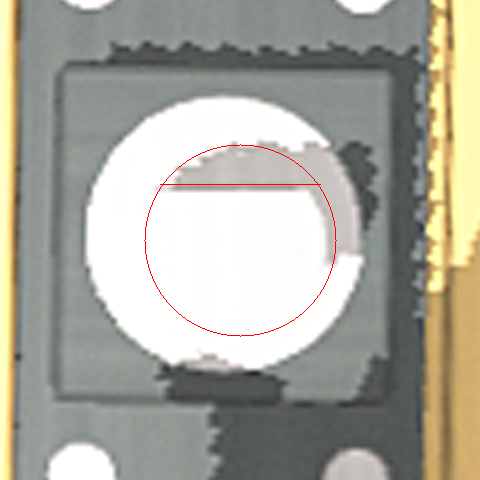

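Run:
```python
from ang import *
P=np.load('P7.npy',allow_pickle=True).item(); im=cv2.imread('w7.png'); print(P['cx'],P['cy'])
p=np.array([518.6,-62.57,168.68]);R=Ro.from_euler('xyz',[180,0,23.17],degrees=True)
m=pick('wrist','collar',[278,265])
m=cv2.morphologyEx(m.astype(np.uint8),cv2.MORPH_CLOSE,np.ones((3,3)))
cs,_=cv2.findContours(m,cv2.RETR_EXTERNAL,1); k=max(cs,key=cv2.contourArea); M=np.zeros_like(m); cv2.drawContours(M,[k],-1,1,-1); print(M.sum(),cv2.boundingRect(k))
z0=p[2]-1.0
C=[[(x,y,z+z0) for x,y,z in b] for b in [cyl(22,0,16),box(24,46,0,16),[(x,y,z) for x in (25,32) for y,z in [(6*np.cos(t),8+6*np.sin(t)) for t in np.linspace(0,6.28,20)]],[(x,y,z) for x in (20,26) for y in (-3.5,3.5) for z in (5,11)]]]
v=fitbox(P,M>0,[p[0],p[1],np.radians(23)],C);print(np.round(v,2),'in tool',R.inv().apply([v[0]-p[0],v[1]-p[1],0]))
```

```text
277.8605397135507 212.36306785774045
9189 (224, 215, 109, 121)
[518.7  -61.1   23.4  102.61] in tool [ 6.75283173e-01 -1.31143165e+00 -1.60604057e-16]
```

Run:
```python
from h import *
print(pose()[0],sense()['time']);plan([582.3,-39.1,100],23.1)
```

```text
[518.48877847 -63.26656006 168.64168426] 23.45
dp [0.3409, 0.0141, 0.3432] ang [-0.0, 0.0, 0.0]
```

Request:
step_arm --targets '[{"dp": [0.1, 0.004, 0], "angular": [0, 0, 0], "fingers": 1}, {"dp": [0.2, 0.008, 0.03], "angular": [0, 0, 0], "fingers": 1}, {"dp": [0.3, 0.014, 0.1], "angular": [0, 0, 0], "fingers": 1}, {"dp": [0.341, 0.014, 0.2], "angular": [0, 0, 0], "fingers": 1}, {"dp": [0.341, 0.014, 0.3], "angular": [0, 0, 0], "fingers": 1}, {"dp": [0.341, 0.014, 0.343], "angular": [0, 0, 0], "fingers": 1}, {"dp": [0.341, 0.014, 0.343], "angular": [0, 0, 0], "fingers": 1}, {"dp": [0.341, 0.014, 0.343], "angular": [0, 0, 0], "fingers": 1}]'

```text
time: 24.45
tool_pos: [582.7, -39.4, 100.9]
tcp_rot: [180.0, -0.1, 23.1]
ft_force: [-0.7, -0.3, -1.1]
finger_gap: 44.8
grip_force: 41.3
```

Run:
```python
from h import *
s=sense();print(s['tool_pos'],s['tcp_rot'],s['ft_force'],s['time']);plan([582.3,-39.1,59],23.1)
```

```text
[582.66630458 -39.38634316 100.94416247] [ 1.79961823e+02 -5.89273534e-02  2.30880093e+01] [-0.66766491 -0.34866076 -1.0971713 ] 24.45
dp [-0.0013, -0.0022, 0.2097] ang [0.0002, -0.0003, -0.0001]
```

Request:
step_arm --targets '[{"dp": [-0.001, -0.001, 0.03], "angular": [0, 0, 0], "fingers": 1}, {"dp": [-0.001, -0.001, 0.06], "angular": [0, 0, 0], "fingers": 1}, {"dp": [-0.001, -0.001, 0.075], "angular": [0, 0, 0], "fingers": 1}, {"dp": [-0.001, -0.001, 0.085], "angular": [0, 0, 0], "fingers": 1}, {"dp": [-0.001, -0.001, 0.095], "angular": [0, 0, 0], "fingers": 1}, {"dp": [-0.001, -0.001, 0.105], "angular": [0, 0, 0], "fingers": 1}, {"dp": [-0.001, -0.001, 0.115], "angular": [0, 0, 0], "fingers": 1}, {"dp": [-0.001, -0.001, 0.12], "angular": [0, 0, 0], "fingers": 1}]'

```text
time: 25.45
tool_pos: [582.0, -39.0, 75.9]
tcp_rot: [-180.0, 0.0, 23.1]
ft_force: [0.3, 0.2, -1.3]
finger_gap: 45.0
grip_force: 41.3
```

Request:
step_arm --targets '[{"dp": [0, 0, 0.01], "angular": [0, 0, 0], "fingers": 1}, {"dp": [0, 0, 0.02], "angular": [0, 0, 0], "fingers": 1}, {"dp": [0, 0, 0.035], "angular": [0, 0, 0], "fingers": 1}, {"dp": [0, 0, 0.05], "angular": [0, 0, 0], "fingers": 1}, {"dp": [0, 0, 0.065], "angular": [0, 0, 0], "fingers": 1}, {"dp": [0, 0, 0.08], "angular": [0, 0, 0], "fingers": 1}, {"dp": [0, 0, 0.085], "angular": [0, 0, 0], "fingers": 1}, {"dp": [0, 0, 0.085], "angular": [0, 0, 0], "fingers": 1}]'

```text
time: 26.45
tool_pos: [582.0, -39.0, 59.0]
tcp_rot: [-180.0, 0.0, 23.1]
ft_force: [0.4, 0.9, -0.5]
finger_gap: 44.8
grip_force: 41.3
```

Request:
step_arm --targets '[{"dp": [-0.001, 0, 0], "angular": [0, 0, 0], "fingers": 1}, {"dp": [-0.002, 0, 0], "angular": [0, 0, 0], "fingers": 1}, {"dp": [-0.003, 0, 0], "angular": [0, 0, 0], "fingers": 1}, {"dp": [-0.004, 0, 0], "angular": [0, 0, 0], "fingers": 1}, {"dp": [-0.004, 0, 0], "angular": [0, 0, 0], "fingers": 1}, {"dp": [-0.004, 0, 0], "angular": [0, 0, 0], "fingers": 1}, {"dp": [-0.004, 0, 0], "angular": [0, 0, 0], "fingers": 1}, {"dp": [-0.004, 0, 0], "angular": [0, 0, 0], "fingers": 1}]'

```text
time: 27.45
tool_pos: [581.3, -39.3, 59.1]
tcp_rot: [-180.0, 0.0, 23.1]
ft_force: [-0.1, -0.7, -1.6]
finger_gap: 45.0
grip_force: 41.3
```

```bash
cat > f.py <<'E'
from h import *
s=sense();R=Ro.from_euler('xyz',s['tcp_rot'],degrees=True)
print(s['tool_pos'].round(2),s['tcp_rot'].round(2),'F tool',R.inv().apply(s['ft_force']).round(2),'M tool',R.inv().apply(s['wrist_torque']).round(3),s['finger_gap'].round(2),s['time'])
E
python3 f.py
```

```text
Traceback (most recent call last):
  File "f.py", line 3, in <module>
    print(s['tool_pos'].round(2),s['tcp_rot'].round(2),'F tool',R.inv().apply(s['ft_force']).round(2),'M tool',R.inv().apply(s['wrist_torque']).round(3),s['finger_gap'].round(2),s['time'])
                                                                                                                                                         ^^^^^^^^^^^^^^^^^^^^^
AttributeError: 'float' object has no attribute 'round'
```

Request:
step_arm --targets '[{"dp": [-0.001, 0, 0], "angular": [0, 0, 0], "fingers": 1}, {"dp": [-0.002, 0, 0], "angular": [0, 0, 0], "fingers": 1}, {"dp": [-0.003, 0, 0], "angular": [0, 0, 0], "fingers": 1}, {"dp": [-0.003, 0, 0], "angular": [0, 0, 0], "fingers": 1}, {"dp": [-0.003, 0, 0], "angular": [0, 0, 0], "fingers": 1}, {"dp": [-0.003, 0, 0], "angular": [0, 0, 0], "fingers": 1}, {"dp": [-0.003, 0, 0], "angular": [0, 0, 0], "fingers": 1}, {"dp": [-0.003, 0, 0], "angular": [0, 0, 0], "fingers": 1}]'

```text
time: 28.45
tool_pos: [580.8, -39.6, 59.1]
tcp_rot: [180.0, -0.0, 23.1]
ft_force: [1.5, 0.8, -1.1]
finger_gap: 44.7
grip_force: 41.3
```

```bash
sed -i "s/s\['finger_gap'\].round(2)/s['finger_gap']/" f.py; python3 f.py
```

```text
[580.85 -39.56  59.13] [ 1.80e+02 -1.00e-02  2.31e+01] F tool [ 1.73 -0.12  1.14] M tool [-0.028  0.231 -0.024] 44.71058026711765 28.45
```

Request:
step_arm --targets '[{"dp": [-0.001, 0, 0], "angular": [0, 0, 0], "fingers": 1}, {"dp": [-0.002, 0, 0], "angular": [0, 0, 0], "fingers": 1}, {"dp": [-0.003, 0, 0], "angular": [0, 0, 0], "fingers": 1}, {"dp": [-0.003, 0, 0], "angular": [0, 0, 0], "fingers": 1}, {"dp": [-0.003, 0, 0], "angular": [0, 0, 0], "fingers": 1}, {"dp": [-0.003, 0, 0], "angular": [0, 0, 0], "fingers": 1}, {"dp": [-0.003, 0, 0], "angular": [0, 0, 0], "fingers": 1}, {"dp": [-0.003, 0, 0], "angular": [0, 0, 0], "fingers": 1}]'

```text
time: 29.45
tool_pos: [580.5, -39.6, 59.2]
tcp_rot: [-180.0, -0.0, 23.1]
ft_force: [4.4, 3.6, -2.6]
finger_gap: 44.7
grip_force: 41.2
```

```bash
python3 f.py
```

```text
[580.51 -39.56  59.22] [-1.800e+02 -4.000e-02  2.311e+01] F tool [ 5.49 -1.53  2.59] M tool [ 0.134  0.804 -0.012] 44.719145522356165 29.45
```

Request:
step_arm --targets '[{"dp": [0.001, -0.001, 0], "angular": [0, 0, 0], "fingers": 1}, {"dp": [0.0015, -0.002, 0], "angular": [0, 0, 0], "fingers": 1}, {"dp": [0.0015, -0.002, 0], "angular": [0, 0, 0], "fingers": 1}, {"dp": [0.0015, -0.002, 0], "angular": [0, 0, 0], "fingers": 1}, {"dp": [0.0015, -0.002, 0], "angular": [0, 0, 0], "fingers": 1}, {"dp": [0.0015, -0.002, 0], "angular": [0, 0, 0], "fingers": 1}, {"dp": [0.0015, -0.002, 0], "angular": [0, 0, 0], "fingers": 1}, {"dp": [0.0015, -0.002, 0], "angular": [0, 0, 0], "fingers": 1}]'

```text
time: 30.45
tool_pos: [580.4, -39.3, 59.1]
tcp_rot: [180.0, -0.0, 23.1]
ft_force: [3.9, 1.6, -2.8]
finger_gap: 45.0
grip_force: 41.3
```

```bash
python3 f.py
python3 - <<'E'
from fit import *
fs=[]
for i in range(6):
    P=camera_params('wrist');im=snapshot('wrist'); s=sense(); fs.append(np.r_[s['ft_force'],s['wrist_torque'],s['tool_pos']])
R=Ro.from_euler('xyz',s['tcp_rot'],degrees=True);f=np.mean(fs,0); print(R.inv().apply(f[:3]).round(2),R.inv().apply(f[3:6]).round(3),f[6:].round(2),np.std(fs,0)[:6].round(2))
cv2.imwrite('w9.png',im)
for l,z in [('collar',58),('screw',66),('flat',66)]:
    for r in pinpoint('wrist',l)[:1]: print(l,round(r['conf'],2),r['at'],R.inv().apply(onz(P,r['at'],z)-s['tool_pos']).round(1))
# rectified plane z=82 (shaft top) in tool axes, bore seen at plane 74: print edge info along a row
u=R.apply([1,0,0])[:2];v=-R.apply([0,1,0])[:2];C=s['tool_pos'][:2];S=10
src=np.float32([proj(P,list(C+a*u+b*v)+[82]) for a,b in [(35,25),(35,-25),(-25,-25),(-25,25)]])
w=cv2.warpPerspective(im,cv2.getPerspectiveTransform(src,np.float32([(0,0),(500,0),(500,600),(0,600)])),(500,600),flags=2);cv2.imwrite('r9.png',w)
g=cv2.cvtColor(w,6)
for y in (300,330,360,390,420): print(y,g[y,60:440:10].tolist())
E
```

```text
[580.38 -39.35  59.13] [180.   -0.   23.1] F tool [4.21 0.05 2.79] M tool [-0.1    0.754  0.002] 45.04647578883685 30.45
[4.46 0.64 2.4 ] [-0.098  0.759  0.007] [580.41 -39.35  59.16] [0.29 0.41 0.57 0.03 0.03 0.02]
collar 0.87 [277.5, 278.7] [-0.8 -1.3  1.1]
screw 0.77 [278.6, 220.6] [31.4 -0.8 -6.9]
flat 0.93 [277.8, 269.6] [ 8.2 -1.2 -6.9]
300 [165, 164, 167, 168, 151, 112, 158, 175, 171, 170, 170, 170, 174, 170, 168, 166, 168, 175, 175, 172, 170, 169, 171, 172, 173, 171, 167, 172, 175, 173, 110, 110, 162, 166, 166, 165, 164, 163]
330 [166, 169, 168, 171, 172, 119, 178, 176, 170, 170, 168, 172, 173, 169, 166, 168, 169, 172, 174, 172, 166, 167, 170, 173, 172, 170, 166, 170, 173, 174, 110, 148, 167, 168, 166, 166, 164, 162]
360 [164, 167, 170, 172, 172, 174, 145, 179, 170, 167, 168, 168, 172, 168, 167, 166, 168, 173, 173, 172, 168, 167, 168, 171, 168, 170, 166, 170, 177, 131, 163, 169, 174, 171, 169, 168, 164, 163]
390 [164, 138, 169, 169, 169, 174, 177, 175, 170, 170, 162, 170, 172, 170, 167, 166, 164, 170, 171, 170, 167, 167, 168, 169, 168, 166, 166, 171, 167, 176, 175, 174, 171, 168, 170, 160, 162, 161]
420 [191, 188, 194, 169, 161, 162, 162, 168, 170, 172, 176, 172, 171, 169, 166, 165, 167, 171, 172, 168, 168, 164, 169, 169, 172, 172, 171, 169, 168, 168, 166, 161, 160, 182, 191, 188, 189, 188]
```

Request:
step_arm --targets '[{"dp": [0.001, 0, 0], "angular": [0, 0, 0], "fingers": 1}, {"dp": [0.002, 0, 0], "angular": [0, 0, 0], "fingers": 1}, {"dp": [0.002, 0, 0], "angular": [0, 0, 0], "fingers": 1}, {"dp": [0.002, 0, 0], "angular": [0, 0, 0], "fingers": 1}, {"dp": [0.002, 0, 0], "angular": [0, 0, 0], "fingers": 1}, {"dp": [0.002, 0, 0], "angular": [0, 0, 0], "fingers": 1}, {"dp": [0.002, 0, 0], "angular": [0, 0, 0], "fingers": 1}, {"dp": [0.002, 0, 0], "angular": [0, 0, 0], "fingers": 1}]'

```text
time: 31.9
tool_pos: [580.5, -39.2, 59.0]
tcp_rot: [-180.0, 0.0, 23.1]
ft_force: [0.7, -0.5, -0.9]
finger_gap: 44.9
grip_force: 41.6
```

```bash
cat >> f.py <<'E'
fs=[]
for i in range(6):
    snapshot('wrist'); s=sense(); fs.append(np.r_[s['ft_force'],s['wrist_torque'],s['tool_pos']])
f=np.mean(fs,0); print(R.inv().apply(f[:3]).round(2),R.inv().apply(f[3:6]).round(3),f[6:].round(2))
P=camera_params('wrist')
for l,z in [('collar',58),('screw',66),('flat',66)]:
    for r in pinpoint('wrist',l)[:1]: print(l,round(r['conf'],2),R.inv().apply(onz(P,r['at'],z)-s['tool_pos']).round(1))
E
python3 f.py
```

```text
[580.49 -39.17  58.95] [-1.7999e+02  3.0000e-02  2.3100e+01] F tool [0.42 0.75 0.95] M tool [-0.038  0.091  0.051] 44.87749094197674 31.9
[0.33 0.19 1.11] [-0.044  0.033 -0.001] [580.51 -39.15  58.94]
collar 0.57 [-0.9 -1.4  0.9]
screw 0.61 [31.4 -2.  -7.1]
flat 0.87 [ 9.7 -0.8 -7.1]
```

Request:
step_arm --targets '[{"dp": [-0.0005, 0, 0], "angular": [0, 0, 0], "fingers": 1}, {"dp": [-0.001, 0, 0], "angular": [0, 0, 0], "fingers": 1}, {"dp": [-0.0013, 0, 0], "angular": [0, 0, 0], "fingers": 1}, {"dp": [-0.0013, 0, 0], "angular": [0, 0, 0], "fingers": 1}, {"dp": [-0.0013, 0, 0], "angular": [0, 0, 0], "fingers": 1}, {"dp": [-0.0013, 0, 0], "angular": [0, 0, 0], "fingers": 1}, {"dp": [-0.0013, 0, 0], "angular": [0, 0, 0], "fingers": 1}, {"dp": [-0.0013, 0, 0], "angular": [0, 0, 0], "fingers": 1}]'

```text
time: 33.35
tool_pos: [580.5, -39.2, 59.1]
tcp_rot: [-180.0, -0.0, 23.1]
ft_force: [0.9, 1.1, -2.4]
finger_gap: 44.9
grip_force: 41.5
```

```bash
python3 f.py
```

```text
[580.48 -39.24  59.07] [-180.    -0.    23.1] F tool [ 1.29 -0.66  2.4 ] M tool [0.069 0.155 0.004] 44.938310292262294 33.35
[ 1.2  -0.17  1.85] [ 0.041  0.14  -0.014] [580.51 -39.26  59.12]
collar 0.73 [-1.1 -1.3  1.1]
screw 0.62 [30.6 -1.8 -6.9]
flat 0.93 [ 9.9 -1.3 -6.9]
```

Request:
step_arm --targets '[{"dp": [-0.0004, 0, 0], "angular": [0, 0, 0], "fingers": 1}, {"dp": [-0.0008, 0, 0], "angular": [0, 0, 0], "fingers": 1}, {"dp": [-0.0008, 0, 0], "angular": [0, 0, 0], "fingers": 1}, {"dp": [-0.0008, 0, 0], "angular": [0, 0, 0], "fingers": 1}, {"dp": [-0.0008, 0, 0], "angular": [0, 0, 0], "fingers": 1}, {"dp": [-0.0008, 0, 0], "angular": [0, 0, 0], "fingers": 1}, {"dp": [-0.0008, 0, 0], "angular": [0, 0, 0], "fingers": 1}, {"dp": [-0.0008, 0, 0], "angular": [0, 0, 0], "fingers": 1}]'

```text
time: 34.8
tool_pos: [580.4, -39.3, 59.1]
tcp_rot: [180.0, -0.0, 23.1]
ft_force: [3.0, 2.2, -2.6]
finger_gap: 44.9
grip_force: 41.4
```

```bash
python3 f.py
```

```text
[580.44 -39.27  59.14] [ 1.80e+02 -1.00e-02  2.31e+01] F tool [ 3.6  -0.83  2.59] M tool [ 0.05   0.572 -0.003] 44.92316198740687 34.8
[ 3.4  -0.32  2.69] [ 0.096  0.605 -0.012] [580.43 -39.3   59.15]
collar 0.77 [-1.3 -1.6  1.1]
screw 0.88 [31.4 -1.3 -6.9]
flat 0.69 [10.6 -1.5 -6.9]
```

Light, stable contact of about 3.4 N, with the screw aligned to the flat. Handing in.

```bash
python3 -c "
from bench import *
print(hand_in())"
```

```text
the job is handed in; nothing more can be done
None
```

The job is handed in, with no verdict returned: the unit is seated and released, the flat faces the gap to within about 1°, and the arm is still holding the collar about halfway up the flat with the screw tip bearing on it at about 3.4 N.

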